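# Unlock the carver's tool chest

## Task

Unlock the grey tool chest: turn its left dial (as the robot sees it) to 3 and its right dial to 7. The lock is worn, so each dial may really catch up to three quarters of a division before or after its number: turn slowly, feel for the catch and never force a dial or tug at the shackle while it is locked. Then draw the U-shaped shackle straight up out of the lid, set it down in the wooden tray and leave everything else where it lies.

Things in the scene. Friction and masses are not known exactly. Their poses are not given: they have to be found in the camera images.
- chest: Fixed grey steel tool chest, 220 (x) x 320 (y) x 115 mm high. Origin: centre of its underside; at yaw 0 x points away from the robot, y left. Its lid carries two number plates (discs, radius 46, 3 mm thick) at x 0, y +105 (left) and -105 mm (right). Between them at x 0, y +28 and -28 are two slots, 14 x 16 mm, for the shackle's legs. Inside, a sprung bolt per dial holds one leg.
- dial_left (a joint): Angle (rad) of the left dial, counter-clockwise seen from above. Numbers 0 to 9 stand 0.628 rad apart, counter-clockwise; number = angle / 0.628: 0 at chest +x, 3 at 1.885. It starts 0.7 to 1.0 rad below 3, so turn it counter-clockwise. The true catch lies within 0.45 rad of 1.885, either side.
- dial_left_grip (a point): Point on the left dial's axis, 30 mm above the lid, to grip it at. The dial has a straight upright grip bar 44 mm long, 12 mm thick, its top 39 mm above the lid, on a round skirt of radius 24 mm (top 6 mm above the lid). The point turns with the dial: its x axis runs along the bar to the dial's nose, a small white tab on the skirt.
- dial_right (a joint): Angle (rad) of the right dial, counted as for the left one: number = angle / 0.628, 7 at 4.398. It starts 0.7 to 1.0 rad above 7, so turn it clockwise. The true catch lies within 0.45 rad of 4.398, either side.
- dial_right_grip (a point): The same on the right dial, which has the same shape. Feel of both: a dial turns freely (under 0.1 N m) until its notch meets the bolt, which drops in by itself and frees that leg. Then the dial catches and resists more turning like a stiff spring, about 4 N m/rad. Over 15 N on the bolt (about 0.25 N m) is forcing it. Let go, it stays caught.
- shackle: Loose U-shaped steel shackle, 0.2 kg, standing legs down in the lid. Origin: between the feet of its legs, at start 81 mm above the chest's origin (34 mm below the lid); axes as the chest's. Legs 10 (x) x 12 (y) mm at y +28 and -28 mm, 68 mm long under the bar, about 2 mm of play in the slots. While locked it lifts only 2 mm; over 25 N between it and a bolt is tugging it.
- shackle_bar (a point): Middle of the shackle's level cross bar, 74 mm above the shackle's origin, at start 40 mm above the lid. The bar is 68 mm long (along the shackle's y), 10 mm thick (x) and 12 mm high.
- tray: Fixed open wooden tray, 170 (x) x 200 (y) x 35 mm high, walls and floor 5 mm. Origin: centre of its underside. The whetstone lies in it along its +y wall; the rest is empty.
- whetstone: Loose grey whetstone 110 x 32 x 20 mm in the tray, centred about 70 mm to the tray's +y. Origin: centre of its underside.
- chest_chisel: Loose steel chisel, 180 mm long, 14 mm wide, 12 mm high, lying on the chest's lid along its far edge (chest x +88 mm). Origin: middle of its underside.
- flat_chisel: Loose chisel 200 mm long on the table at the robot's left. Origin: middle of its underside.
- mallet: Loose wooden mallet lying on the table beyond the chest and tray: head 110 mm long, 76 mm thick, handle 220 mm. Origin: under the head.
- figure: Small loose carved stone figure, 135 mm tall, 68 mm wide, standing beyond the chest and tray. Origin: centre of its foot.
- brush: Loose flat dusting brush, 180 mm long, on the table at the robot's right. Origin: on its underside where the handle meets the metal band.
- beaker: Loose white cup, 72 mm wide, 95 mm tall, beyond the chest and tray. Origin: centre of its foot.
There are look-alikes about, which are no part of the job. Of the things shaped like the shackle, the steel one is meant.

How it is judged:
By the outcome, as a careful person would: the job done as asked, in the order asked, and still so for the second after the job is handed in, with the robot touching nothing.
It also fails if it takes over 72 s, if anything falls off the work surface, if the arm or the gripper's body presses on something with over 40 N, if the wrist force passes 120 N, or if a joint passes its speed limit or range.

## Robot

A 6-joint arm with a two-finger parallel gripper is mounted at the origin on the work surface. World frame = base frame: x ahead of the robot, y to its left, z up, the work surface at z = 0. Lengths are in m, angles in rad, forces in N, time in s.
With the tool pointing down it reaches from about 0.275 to 0.825 m from the base axis. Payload 4.9 kg.
Tool frame: the origin (TCP) lies midway between the tips of the shut fingers; the grasp point (between the pads) lies 19 mm behind it (bot.grip_depth is the distance from the TCP to the grasp point, in m); y points along the fingers, x is the direction in which the jaws open and shut, and the axes are right-handed (so a half turn about y gives the same grasp; the last joint's range is limited). The gripper opens to 85 mm and grips with 20 to 120 N. Pads are 22 mm wide; open, the fingers measure 114 mm over their backs; the gripper's body (76 mm by 85 mm) begins 54 mm behind the grasp point. The pads swing forward as they close: fully open they stand 13 mm farther back than shut.
Start: joints at [1.099, 0.326, -0.193, 1.052, 0, 1.437], TCP at [0.182, 0.519, 0.231] pointing down, gripper open.
Joint ranges: [-2.65, 2.65], [-0.97, 1.79], [-1.3, 1.35], [-1.93, 2.1], [-1.47, 1.37], [-3.14, 3.14]. Speed limits (rad/s): [2.57, 2.57, 3.14, 3.14, 3.14, 3.14].

## Interface

Orientations are given as a unit quaternion [w, x, y, z].
In Python, from cell import bot gives the robot as it stands. Calls block until the motion is done:
- bot.move_pose(position, orientation): joint-space move of the TCP to a pose.
- bot.move_linear(position, speed=0.15, rotation=None, until_force=None): straight line of the TCP; rotation=None keeps the orientation; speed is the mean speed in m/s. With until_force (N) it stops when the force on the tool has changed by that much, and returns True; else False.
- bot.goto_joints(angles): joint-space move.
- bot.set_gripper(opening, grasp_force=None): opening from 0.0 (shut) to 1.0 (fully open); grasp_force is the grip in N (None keeps the last); returns when the fingers have stopped.
- bot.wait(seconds).
- bot.solve_ik(position, orientation): joint angles nearest the present ones, or None.
- bot.camera(name): name is "scene" or "top" or "wrist"; returns the picture (420x560x3 uint8, red, green, blue); there is no depth.
- bot.calibration(name): a dict with "mtx" (3x3 intrinsics, pixels), "k1" (the pictures are not rectified: a ray, as slopes to the right and down, at radius r is drawn at 1 + k1 r^2 times it, then the intrinsics apply), "extrinsics" (4x4, takes a point from world to camera coordinates); the wrist camera has in their place "hand_eye" (4x4, takes a point from camera to tool coordinates, whose origin is the TCP and whose axes are the tool frame's). Camera axes: x right, y down, z forward; pixel columns grow to the right and rows downward; lengths in m; the calibration is good to about 2 mm. A picture is of the moment at which its call begins: read the wrist's pose just before it. calibration takes no time and is no camera call.
A pose or a line that the arm cannot do raises bot.PlanningError and nothing moves.
- bot.close_job(): hands the job in, once; it reports no verdict.
Trained networks look in the newest picture that a camera, given by its name, has taken for a name from the list of things; names that differ only in an ending like _2 or _b are one class to them, and where a whole thing is asked for, a point or a joint stands for the part that bears it (a point fixed in the world has none). Each returns a list of dicts, best first, with "confidence" (0 to 1); they miss things now and then, are a little off and sometimes report something else, mostly with a low value. They report only what shows in the picture. A call takes as long as a camera call. They do not tell look-alikes from the thing itself.
- bot.search_frame(camera, thing): "bbox" ([left, top, width, height] in pixels, round what is visible of it).
Readings, each from a call of its own:
- bot.read_clock(): time.
- bot.read_joint_positions(): joint angles.
- bot.read_joint_vel(): joint speeds.
- bot.read_joint_efforts(): joint torques, N m.
- bot.read_position(): TCP position.
- bot.read_tool_rot(): TCP orientation.
- bot.read_ft_force(): force on the tool from outside, world axes, zero at the start.
- bot.read_moment(): the same for the moment, N m.
- bot.read_gripper_width(): opening from 0.0 (shut) to 1.0 (fully open).
Only numpy, scipy, OpenCV 4.12 (cv2) and the standard library are available. Lean on these libraries where they do the work, as an engineer would, in place of code of your own. Each camera call takes 0.05 s, during which the arm holds its last target. There are 200 camera calls.

## Working session

There is one attempt and no reset: what is moved stays moved. The work goes in short steps, each a Python script; the robot and the scene stay as the last script left them, time stands still between calls to the robot, and variables do not carry over. Pictures are saved under pics/ and viewed, about 8 in all and at most 12, crops included, and the job is handed in when it is done.

```bash
ls; mkdir -p pics
cat > h.py <<'E'
import numpy as np, cv2
from scipy.spatial.transform import Rotation as R
from cell import bot
def q2R(q): return R.from_quat([q[1],q[2],q[3],q[0]])
def R2q(r): x=r.as_quat(); return [x[3],x[0],x[1],x[2]]
def snap(cam,name=None):
    p=np.array(bot.read_position()); q=bot.read_tool_rot()
    im=bot.camera(cam); c=bot.calibration(cam)
    if cam=="wrist":
        T=np.eye(4);T[:3,:3]=q2R(q).as_matrix();T[:3,3]=p
        E=np.linalg.inv(T@np.array(c["hand_eye"]))
    else: E=np.array(c["extrinsics"])
    if name: cv2.imwrite(f"pics/{name}.png",im[:,:,::-1])
    return im,(np.array(c["mtx"]),c["k1"],E)
def proj(P,C):
    K,k,E=C; P=np.atleast_2d(P); v=P@E[:3,:3].T+E[:3,3]
    s=v[:,:2]/v[:,2:]; s=s*(1+k*(s**2).sum(1,keepdims=True))
    return s@K[:2,:2].T+K[:2,2]
def unproj(uv,z,C):
    K,k,E=C; uv=np.atleast_2d(np.array(uv,float))
    d=(uv-K[:2,2])@np.linalg.inv(K[:2,:2]).T; s=d.copy()
    for _ in range(20): s=d/(1+k*(s**2).sum(1,keepdims=True))
    Rt=E[:3,:3].T; o=-Rt@E[:3,3]; r=np.c_[s,np.ones(len(s))]@Rt.T
    return o+r*((z-o[2])/r[:,2])[:,None]
def down(a): # tool pointing down, jaw axis x at world angle a
    x=np.array([np.cos(a),np.sin(a),0])
    # find which tool axis points ahead: y along fingers
    y=np.array([0,0,-1.]); return R.from_matrix(np.c_[x,y,np.cross(x,y)])
E
python3 - <<'E'
from h import *
q=bot.read_tool_rot(); print(q, q2R(q).as_matrix().round(2).tolist())
for c in ["top","scene"]:
    im,C=snap(c,c+"0")
    print(c,"cam at",(-C[2][:3,:3].T@C[2][:3,3]).round(3))
    for t in ["chest","dial_left","dial_right","shackle","tray","whetstone","chest_chisel","flat_chisel","mallet","figure","beaker","brush"]:
        print(t,[(np.round(d["bbox"]).tolist(),round(d["confidence"],2)) for d in bot.search_frame(c,t)][:3])
print(bot.read_clock())
E
```

```text
pics
[-0.57665614  0.57722506  0.40828459 -0.40936856] [[0.33, -0.0, -0.94], [0.94, -0.0, 0.33], [-0.0, -1.0, 0.0]]
top cam at [ 0.436 -0.027  1.25 ]
chest [([171.0, 166.0, 125.0, 99.0], 0.79)]
dial_left [([187.0, 211.0, 14.0, 21.0], 0.7), ([120.0, 190.0, 16.0, 63.0], 0.36)]
dial_right [([262.0, 200.0, 16.0, 14.0], 0.72)]
shackle [([230.0, 273.0, 12.0, 26.0], 0.65), ([221.0, 215.0, 23.0, 4.0], 0.62), ([332.0, 211.0, 14.0, 38.0], 0.44)]
tray [([325.0, 202.0, 75.0, 60.0], 0.84)]
whetstone [([332.0, 212.0, 15.0, 37.0], 0.93)]
chest_chisel [([199.0, 178.0, 62.0, 11.0], 0.66)]
flat_chisel [([117.0, 190.0, 19.0, 64.0], 0.65)]
mallet [([179.0, 76.0, 46.0, 86.0], 0.67)]
figure [([258.0, 129.0, 21.0, 23.0], 0.85), ([174.0, 170.0, 121.0, 95.0], 0.69), ([434.0, 173.0, 21.0, 61.0], 0.22)]
beaker [([330.0, 121.0, 29.0, 32.0], 0.96), ([332.0, 212.0, 16.0, 36.0], 0.34)]
brush [([434.0, 174.0, 21.0, 61.0], 0.97), ([170.0, 168.0, 126.0, 98.0], 0.66)]
scene cam at [ 1.507 -0.194  0.939]
chest [([257.0, 170.0, 148.0, 104.0], 0.93)]
dial_left [([358.0, 184.0, 16.0, 16.0], 0.73)]
dial_right [([280.0, 197.0, 17.0, 20.0], 0.85)]
shackle [([200.0, 277.0, 30.0, 50.0], 0.49), ([315.0, 191.0, 26.0, 22.0], 0.48)]
tray [([144.0, 213.0, 80.0, 53.0], 0.83), ([203.0, 218.0, 22.0, 34.0], 0.7), ([199.0, 277.0, 34.0, 50.0], 0.41)]
whetstone [([206.0, 216.0, 17.0, 38.0], 0.76)]
chest_chisel [([304.0, 217.0, 66.0, 15.0], 0.91), ([430.0, 199.0, 19.0, 50.0], 0.58), ([69.0, 245.0, 27.0, 54.0], 0.18)]
flat_chisel [([429.0, 199.0, 19.0, 50.0], 0.56)]
mallet [([359.0, 268.0, 64.0, 97.0], 0.79)]
figure [([294.0, 265.0, 26.0, 52.0], 0.83)]
beaker [([200.0, 279.0, 34.0, 46.0], 0.91)]
brush [([73.0, 245.0, 23.0, 54.0], 0.59), ([278.0, 195.0, 20.0, 25.0], 0.27)]
1.3
```

View pics/top0.png

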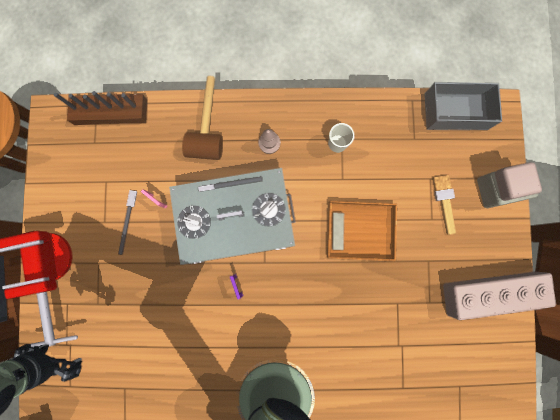

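View pics/scene0.png

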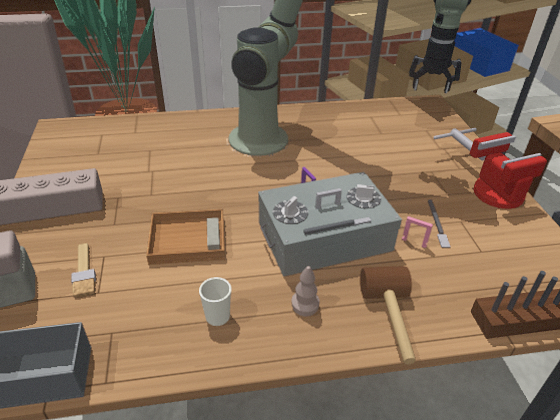

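Shackle-like things in the top picture: the steel one in the lid at (230,213), a purple one on the table at (236,286), and a pink one at (152,198). The one in the lid is meant. Next I'll get a closer view with the wrist camera.

Run:
```python
from h import *
c=bot.calibration("wrist"); print(np.round(c["hand_eye"],3).tolist(), np.round(c["mtx"],0).tolist())
im=cv2.imread("pics/top0.png"); t=bot.calibration("top"); C=(np.array(t["mtx"]),t["k1"],np.array(t["extrinsics"]))
print(unproj([[171,188],[281,167],[293,245],[178,264]],.115,C).round(3).tolist())
print("dials",unproj([[193.5,221],[269,210]],.125,C).round(3).tolist(),"tray",unproj([[328,202],[396,204],[394,259],[327,257]],.035,C).round(3).tolist(), "stone",unproj([337,231],.025,C).round(3))
ctr=unproj([231.5,215.5],.12,C)[0]; print(ctr)
# aim wrist camera at chest: camera optical axis in tool coords
H=np.array(c["hand_eye"]); r=down(np.pi/2+0.18)
for a in [np.pi/2+.18, -np.pi/2+.18]:
    r=down(a); o=r.apply(H[:3,3]); d=r.apply(H[:3,2]); 
    z=.36; s=(z+o[2]-.12)/-d[2]; p=np.array([ctr[0],ctr[1],0])-[*(o+d*s)[:2],0]; p[2]=z
    print(a,p,d.round(2),bot.solve_ik(p.tolist(),R2q(r)))
```

```text
[[1.0, -0.0, -0.0, 0.0], [0.0, -0.315, 0.949, -0.145], [-0.0, -0.949, -0.315, 0.082], [0.0, 0.0, 0.0, 1.0]] [[361.0, 0.0, 285.0], [0.0, 361.0, 208.0], [0.0, 0.0, 1.0]]
[[0.614, 0.283, 0.115], [0.67, -0.025, 0.115], [0.453, -0.057, 0.115], [0.403, 0.26, 0.115]]
dials [[0.52, 0.216, 0.125], [0.549, 0.008, 0.125]] tray [[0.58, -0.164, 0.035], [0.573, -0.366, 0.035], [0.41, -0.355, 0.035], [0.418, -0.158, 0.035]] stone [[ 0.495 -0.19   0.025]]
[0.53502858 0.11179321 0.12      ]
1.7507963267948965 [0.48990946 0.10317069 0.36      ] [ 0.31  0.06 -0.95] [ 0.06001637  0.17969279 -0.06048813  1.33061541  0.         -0.11998363]
-1.3907963267948966 [0.5801477  0.12041574 0.36      ] [-0.31 -0.06 -0.95] [0.08011615 0.36541674 0.1887626  1.39414219 0.         3.0417088 ]
```

Run:
```python
from h import *
t0=bot.read_clock()
bot.move_pose([.485,.105,.36],R2q(down(np.pi/2+.14))); print(bot.read_clock()-t0)
im,C=snap("wrist","w1"); np.savez("w1.npz",K=C[0],k=C[1],E=C[2])
for t in ["dial_left","dial_right","shackle","chest"]:
    print(t,[(np.round(d["bbox"]).tolist(),round(d["confidence"],2)) for d in bot.search_frame("wrist",t)][:3])
print(bot.read_joint_positions())
```

```text
1.9082999999999999
dial_left [([360.0, 192.0, 47.0, 39.0], 0.9), ([203.0, 275.0, 149.0, 15.0], 0.2)]
dial_right [([170.0, 193.0, 47.0, 46.0], 0.75), ([1.0, 55.0, 97.0, 144.0], 0.69)]
shackle [([253.0, 203.0, 67.0, 28.0], 0.8), ([425.0, 227.0, 52.0, 58.0], 0.71), ([295.0, 3.0, 23.0, 61.0], 0.69)]
chest [([137.0, 106.0, 302.0, 191.0], 0.79), ([292.0, 306.0, 76.0, 84.0], 0.25)]
[ 6.54095791e-02  1.71150491e-01 -7.12977078e-02  1.32863520e+00
  7.45967156e-05 -7.55856594e-02]
```

View pics/w1.png

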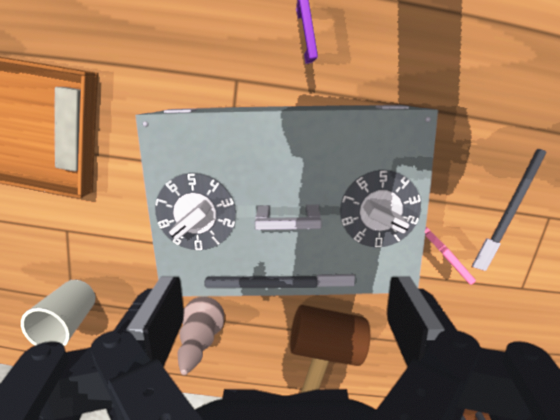

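Run:
```python
import cv2,numpy as np
im=cv2.imread("pics/w1.png")
a=im[165:257,150:350]; b=im[165:257,240:440]
f=lambda x:cv2.resize(x,None,fx=4,fy=3.26*4/3.26*0.75,interpolation=cv2.INTER_CUBIC)
cv2.imwrite("pics/w1c.png",np.vstack([cv2.resize(im[165:257,145:245+100],None,fx=4,fy=4,interpolation=2)[:,:420] if 0 else np.hstack([cv2.resize(x,None,fx=4,fy=4,interpolation=2) for x in (im[160:260,148:248],im[160:260,332:432])]),cv2.resize(im[195:240,190:390],None,fx=4,fy=4,interpolation=2)]))
```

```text
(no output)
```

View pics/w1c.png

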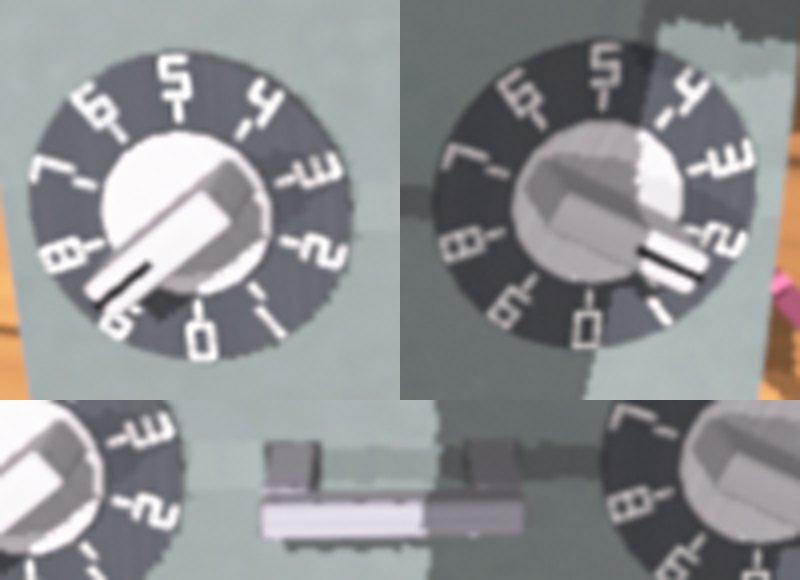

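Run:
```python
from h import *
d=np.load("w1.npz"); C=(d["K"],float(d["k"]),d["E"])
r=lambda p:np.array([148,160])-.375+np.array(p)/4
l=lambda p:np.array([332,160])-.375+np.array(p)/4
s=lambda p:np.array([190,195])-.375+np.array(p)/4
PR=unproj(r([191,206]),.118,C)[0]; PL=unproj(l([193.5,195]),.118,C)[0]
v=PL-PR; yaw=np.arctan2(-v[0],v[1]); print("PL",PL,"PR",PR,"dist",np.hypot(*v[:2]),"yaw",yaw,"mid",(PL+PR)/2)
for n,e in (("R",[r([217,207]),r([97,298])]),("L",[l([160,212]),l([301,277])])):
    P=unproj(e,.154,C); w=P[1]-P[0]; a=np.arctan2(w[1],w[0]); print(n,"ctr",P.mean(0),"len",np.hypot(*w[:2]),"world",a,"dial",(a-yaw)%(2*np.pi))
P=unproj([s([262,120]),s([522,120])],.161,C); w=P[0]-P[1];print("shackle",P.mean(0),np.linalg.norm(w),np.arctan2(w[0],-w[1]))
```

```text
PL [0.51668248 0.21973513 0.118     ] PR [0.54924526 0.0127998  0.118     ] dist 0.20948166198714968 yaw 0.1560774820288499 mid [0.53296387 0.11626746 0.118     ]
R ctr [0.54998548 0.01215949 0.154     ] len 0.04233963551787485 world -0.7867929309429048 dial 5.340314894207832
L ctr [0.51817324 0.22101823 0.154     ] len 0.042912824922275716 world 1.2752256489084124 dial 1.1191481668795624
shackle [0.53441894 0.11617168 0.161     ] 0.06616066484790503 0.14028666620135247
```

```bash
cat >> h.py <<'E'
YAW=.153
def grab(xy,a,z=.128,open_=.5):
    bot.set_gripper(open_)
    bot.move_pose([*xy,.21],R2q(down(a)))
    hit=bot.move_linear([*xy,z],speed=.12,until_force=6)
    f0=np.array(bot.read_ft_force()); m0=np.array(bot.read_moment())
    print("hit",hit,np.round(bot.read_position(),4),"f",f0.round(2),"m",m0.round(3))
    bot.set_gripper(0.0,grasp_force=40)
    print("width",bot.read_gripper_width(),"f",np.round(bot.read_ft_force(),2),"m",np.round(bot.read_moment(),3),"t",bot.read_clock())
def turn(sgn,free,maxturn,step=.015,thr=.10):
    """turn by joint 6 (ccw = -j6): 'free' rad in coarse steps, then fine; stop on excess moment"""
    j=np.array(bot.read_joint_positions()); j0=j[5]; tot=0; log=[]; 
    mz=lambda: bot.read_moment()[2]
    b0=mz(); base=[]
    while tot<maxturn:
        st=.06 if tot<free-.06 else step
        tot+=st; j[5]=j0-sgn*tot; bot.goto_joints(j.tolist()); m=mz(); log.append((round(tot,3),round(m,3)))
        b=np.median(base[-8:]) if len(base)>2 else None
        if b is not None and abs(m-b)>thr: break
        if b is None and abs(m-b0)>.2: break
        base.append(m)
    for i in range(0,len(log),8): print(log[i:i+8])
    print("stopped",tot,"t",bot.read_clock(), "f",np.round(bot.read_ft_force(),2))
    return tot
E
python3 - <<'E'
from h import *
grab((.5175,.2203),1.275+np.pi/2)
turn(+1,.27,1.28)
E
```

```text
hit False [0.5182 0.2203 0.1289] f [ 0.16 -0.09  0.47] m [ 0.023 -0.041 -0.008]
width 0.13253576706622494 f [ 0.77 -0.56  4.42] m [-0.161 -0.078  0.004] t 6.05
[(0.06, np.float64(0.029)), (0.12, np.float64(0.061)), (0.18, np.float64(0.08)), (0.24, np.float64(-0.027)), (0.255, np.float64(-0.0)), (0.27, np.float64(0.015)), (0.285, np.float64(-0.022)), (0.3, np.float64(-0.044))]
[(0.315, np.float64(0.003)), (0.33, np.float64(-0.007)), (0.345, np.float64(-0.03)), (0.36, np.float64(-0.015)), (0.375, np.float64(-0.014)), (0.39, np.float64(-0.062)), (0.405, np.float64(-0.115)), (0.42, np.float64(0.089))]
stopped 0.42000000000000015 t 10.05 f [-5.04 -0.57  5.41]
```

```bash
cat >> h.py <<'E'
def mz(n=5):
    bot.wait(.03); v=[]
    for _ in range(n): v.append(bot.read_moment()[2]); bot.wait(.01)
    return float(np.mean(v)),float(np.std(v))
def fine(sgn,maxturn,step=.015,thr=.11):
    j=np.array(bot.read_joint_positions()); j0=j[5]; tot=0; log=[]
    base=[]
    while tot<maxturn:
        tot+=step; j[5]=j0-sgn*tot; bot.goto_joints(j.tolist()); m,s=mz(); m*=-sgn; log.append((round(tot,3),round(m,3)))
        b=np.median(base[-10:]) if len(base)>3 else 0.03
        if m-b>thr: break
        base.append(m)
    for i in range(0,len(log),10): print(*log[i:i+10])
    print("stopped",tot,"j6",bot.read_joint_positions()[5],"t",bot.read_clock(),"f",np.round(bot.read_ft_force(),2))
    return tot
E
python3 - <<'E'
from h import *
print(mz(8),bot.read_clock(),bot.read_joint_positions()[5])
fine(+1,.06,thr=.12)
E
```

```text
(0.019376952319682058, 0.03266148276734625) 10.15 -1.4239993767240053
(0.015, -0.03) (0.03, -0.025) (0.045, -0.05) (0.06, -0.034)
stopped 0.06 j6 -1.48424537532748 t 11.45 f [-3.9  -0.58  5.86]
```

Run:
```python
from h import *
fine(+1,.80,step=.02,thr=.11)
```

```text
(0.02, 0.003) (0.04, -0.003) (0.06, 0.013) (0.08, -0.009) (0.1, -0.009) (0.12, 0.002) (0.14, -0.011) (0.16, 0.007) (0.18, 0.005) (0.2, 0.01)
(0.22, -0.003) (0.24, -0.087) (0.26, -0.034) (0.28, -0.01) (0.3, 0.001) (0.32, 0.001) (0.34, -0.014) (0.36, -0.001) (0.38, -0.168) (0.4, -0.084)
(0.42, -0.08) (0.44, -0.059) (0.46, -0.03) (0.48, -0.032) (0.5, -0.023) (0.52, -0.02) (0.54, -0.011) (0.56, -0.044) (0.58, 0.008) (0.6, -0.014)
(0.62, -0.012) (0.64, -0.02) (0.66, 0.017) (0.68, 0.045) (0.7, 0.07) (0.72, 0.098) (0.74, 0.101) (0.76, 0.128)
stopped 0.7600000000000003 j6 -2.244062829485224 t 23.8 f [-5.04 -0.57  6.57]
```

Run:
```python
from h import *
m=mz(10); print(m, bot.read_gripper_width())
im,C=snap("wrist","w2"); np.savez("w2.npz",K=C[0],k=C[1],E=C[2])
print(proj([[.5175,.2203,.154]],C))
t=cv2.imread("pics/w2.png"); 
im2,_=snap("top","t2"); b=cv2.imread("pics/t2.png")[180:260,160:300]
cv2.imwrite("pics/w2c.png",np.hstack([t,cv2.resize(b,(240,420*1))[:, :]]))
```

```text
(-0.13087790817493206, 0.01983950947246069) 0.129785499254856
[[284.92079958 307.63758597]]
```

View pics/w2c.png

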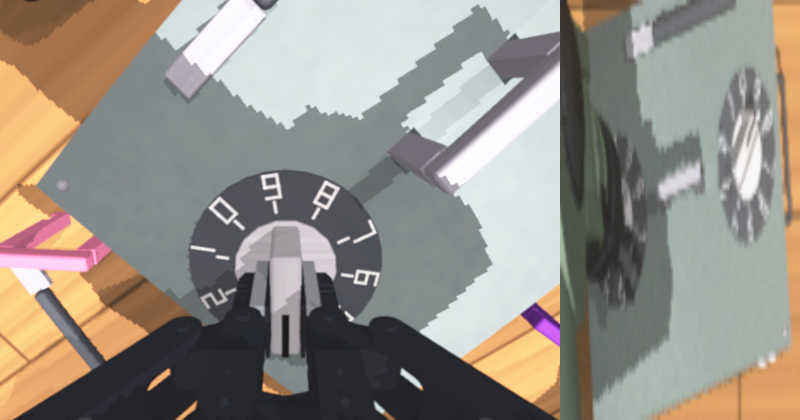

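Run:
```python
from h import *
j=np.array(bot.read_joint_positions()); j0=j[5]
for d in [.02,.04,.0,-.04,-.08,-.12]:
    j[5]=j0-d; bot.goto_joints(j.tolist()); print(d,np.round(mz(6),3)); 
    if d==.02 and mz(4)[0]<-.2: continue
print(bot.read_clock(),np.round(bot.read_ft_force(),2))
```

```text
0.02 [-0.179  0.026]
0.04 [-0.184  0.018]
0.0 [-0.179  0.023]
-0.04 [-0.122  0.039]
-0.08 [-0.087  0.032]
-0.12 [-0.041  0.026]
26.0833 [-4.24  0.17  4.68]
```

Run:
```python
from h import *
bot.set_gripper(.45)
p=bot.read_position(); bot.move_linear([p[0],p[1],.20],speed=.2)
grab((.5495,.0125),-.787+np.pi/2,open_=.45)
j=np.array(bot.read_joint_positions());print("j6 start",j[5])
for d in (.2,.4):
    k=j.copy(); k[5]+=d; bot.goto_joints(k.tolist()); m=mz(4); print(m)
    if m[0]>.15: break
else: fine(-1,.60,step=.025,thr=.10)
print("t",bot.read_clock())
```

```text
hit False [0.55   0.0125 0.1286] f [0.35 0.53 0.12] m [-0.049 -0.061 -0.021]
width 0.13585679794787242 f [0.58 0.74 3.35] m [ 0.203 -0.194 -0.002] t 30.7417
j6 start 0.6754444898275129
(-0.05530954136863424, 0.02201983707152504)
(-0.0012293167951350327, 0.020185928180208233)
(0.025, 0.04) (0.05, 0.031) (0.075, -0.047) (0.1, -0.022) (0.125, 0.001) (0.15, -0.035) (0.175, -0.065) (0.2, -0.018) (0.225, -0.034) (0.25, -0.058)
(0.275, -0.021) (0.3, -0.014) (0.325, -0.029) (0.35, -0.031) (0.375, -0.013) (0.4, -0.041) (0.425, -0.051) (0.45, -0.016) (0.475, 0.014) (0.5, -0.017)
(0.525, 0.061) (0.55, 0.072) (0.575, 0.135)
stopped 0.5750000000000002 j6 1.645449545539685 t 38.9667 f [ 4.9   2.25 -4.28]
t 38.9667
```

Run:
```python
from h import *
def yaw(): x=q2R(bot.read_tool_rot()).as_matrix()[:,0]; return np.arctan2(x[1],x[0])
j=np.array(bot.read_joint_positions()); j0=j[5]; print(j.round(3),yaw(), "dial",(yaw()-np.pi/2-YAW)%(2*np.pi))
for d in [.03,.06,-.04,-.12]:
    j[5]=j0+d; bot.goto_joints(j.tolist()); print(d,np.round(mz(6),3),yaw())
print(bot.read_clock())
snap("wrist","w3")
```

```text
[-1.110e-01  4.150e-01 -3.410e-01  8.110e-01  1.000e-03  1.645e+00] -0.18591517643472194 dial 4.373473803949968
0.03 [0.184 0.016] -0.2148192384125719
0.06 [0.179 0.021] -0.2452465584106427
-0.04 [0.131 0.029] -0.14778527882965836
-0.12 [-0.013  0.028] -0.06816556455193112
40.3
```

View pics/w3.png

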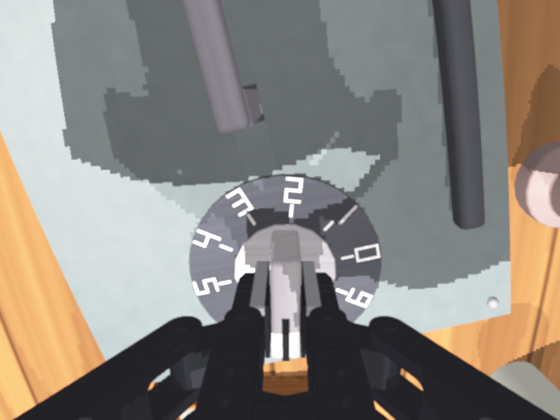

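Run:
```python
from h import *
bot.set_gripper(.45)
p=bot.read_position(); bot.move_linear([p[0],p[1],.20],speed=.2)
bot.move_pose([.5335,.1163,.20],R2q(down(YAW)))
print(bot.move_linear([.5335,.1163,.137],speed=.12,until_force=6),np.round(bot.read_position(),4))
bot.set_gripper(0.0,grasp_force=40)
f0=np.array(bot.read_ft_force()); print("w",bot.read_gripper_width(),f0.round(2))
p=np.array(bot.read_position())
for dz in (.002,.004,.007,.010):
    h=bot.move_linear([p[0],p[1],p[2]+dz],speed=.01,until_force=9); f=np.array(bot.read_ft_force()); print(dz,h,(np.array(bot.read_position())-p).round(4),f.round(2))
    if h: break
print(bot.read_clock())
```

```text
False [0.5339 0.1157 0.1373]
w 0.1102888948500391 [ 0.3  -0.91  4.49]
0.002 False [-0.0004  0.      0.0016] [-0.39  0.94 -2.24]
0.004 False [0.0001 0.     0.0041] [-0.87  0.37 -1.94]
0.007 False [0.0001 0.     0.0071] [-0.27  0.67 -2.38]
0.01 False [0.0001 0.     0.0101] [ 0.13  0.02 -1.55]
44.475
```

The shackle lifts freely: 10 mm up with only its weight on the wrist, so it is unlocked. I'll draw it out and carry it to the tray.

Run:
```python
from h import *
p=np.array(bot.read_position())
print(bot.move_linear([p[0],p[1],.20],speed=.06,until_force=12), bot.read_ft_force()[2])
bot.move_linear([p[0],p[1],.26],speed=.15)
print(bot.read_clock(),bot.read_gripper_width())
bot.move_pose([.495,-.287,.26],R2q(down(-.035)))
snap("wrist","w4a")
snap("scene","s4"); s=cv2.imread("pics/s4.png")
w=cv2.imread("pics/w4a.png"); cv2.imwrite("pics/w4.png",np.hstack([cv2.resize(w,(400,300)),cv2.resize(s[120:330,80:360],(400,300))]))
print(bot.read_clock(),bot.read_ft_force()[2])
```

```text
False -2.2205570884661094
46.0417 0.10525560194669287
47.6417 -1.1117904298133525
```

View pics/w4.png

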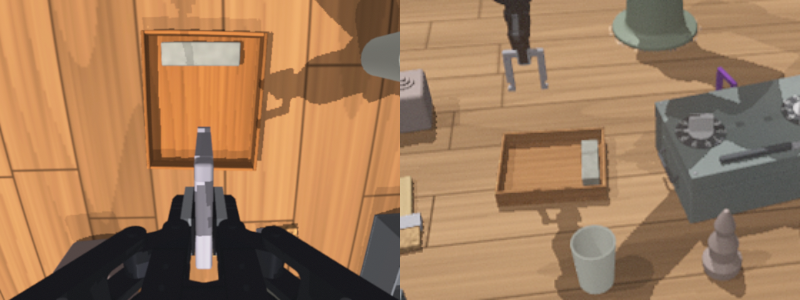

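The wrist view shows the shackle held upright and centred over the tray in x, and the scene view shows the lid slots empty. I'll lower it now.

Run:
```python
from h import *
bot.move_linear([.495,-.287,.085],speed=.12)
h=bot.move_linear([.495,-.287,.052],speed=.02,until_force=4)
print(h,bot.read_position(),np.round(bot.read_ft_force(),2))
p=np.array(bot.read_position())
w=bot.read_gripper_width()
bot.set_gripper(w+.06); bot.wait(.3); bot.set_gripper(.4); bot.wait(.2)
bot.move_linear([p[0],p[1],.20],speed=.1)
print(bot.read_clock())
snap("wrist","w5a"); snap("scene","s5"); snap("top","t5"); s=cv2.imread("pics/s5.png"); t=cv2.imread("pics/t5.png")
w=cv2.imread("pics/w5a.png"); cv2.imwrite("pics/w5.png",np.hstack([cv2.resize(w,(400,300)),cv2.resize(s[120:330,80:360],(400,300))]))
```

```text
True [ 0.49504821 -0.28692733  0.06198537] [0.18 0.04 5.35]
52.95
```

View pics/w5.png

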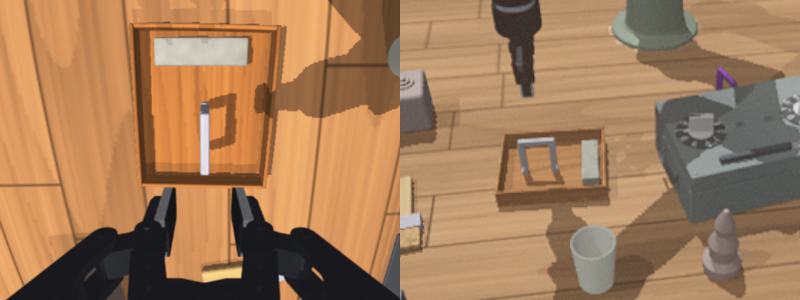

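The shackle stands on the tray floor, clear of the walls and whetstone, with the gripper well above it. I'll hand the job in.

```bash
python3 -c "
from cell import bot
bot.close_job(); print(bot.read_clock())"
```

```text
the job is handed in; nothing more can be done
the job is handed in; nothing more can be done
```

I unlocked the chest, drew the steel shackle straight up out of the lid and stood it on its feet in the tray. I handed the job in at about 53 s of the 72 s allowed.

- **Dials:** I turned the left dial counter-clockwise to a catch at about 2.2–2.3 rad and the right dial clockwise to one at about 4.4 rad. Both lie within the stated range. I peaked at about 0.18 N m on each, under the 0.25 N m limit.
- **Unlock check:** the shackle first lifted 10 mm with only about its own weight on the wrist. It then came out without the 12 N force stop tripping.
- **Final view:** the last wrist and scene pictures show the shackle upright on the tray floor, clear of the walls and whetstone, with the gripper well above it. The figure, beaker and lid chisel looked unmoved. I did not check the flat chisel, mallet or brush again after the first pictures.

**Readings that disagreed:**
- The resistance at the catches rose at about 1 N m/rad, not 4. It levelled off near 0.18 N m, probably because the grip gave a little.
- My first stop on the left dial, at about 1.54 rad, was a false alarm from noisy moment readings. Two more short moment spikes on that dial ran in the turning direction, so I did not take them as catches.

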